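# Clear the kettle off the filler station and take off the cap of unknown thread hand

### The job

Lift the steel kettle by its handle off the two timber rails and set it down, not drop it, upright in the shallow wooden tray beside. Then take the winged filler cap off the neck between the rails: caps of both thread hands are used here, so try which way this one loosens, and do not force it against its stop. Finish while still holding the cap in the gripper, upright and lifted well clear (about 8 cm) straight above its neck, and leave the jar, stapler and tape gun where they are.

Things in the scene. Friction and masses are not known exactly. Their poses are not given: they have to be found in the camera images.
- station: Filler station fixed to the shelf: grey plate 170 x 150 x 25 mm (x, y, z); two upright timber rails along its x at y = +-66 mm (150 long, 16 thick, tops 100 mm above the shelf, 116 mm clear between, ends open); capped neck in the middle. Origin: centre of the underside, z up. Left or right of the tray, turned up to 20 degrees.
- neck (a point): The neck's vertical axis at the plate's top, 25 mm above the shelf: seat of the cap's origin. Axes as the station's. Part-turn thread, its hand hidden: the wrong way the cap stops hard within 15 degrees (1 N m shows it, 5 is forcing); the right way it turns easily, lifts straight off between 55 and 100 degrees of turn, stops at about 105. Before that it lifts only 2 mm.
- cap: Grey metal filler cap, 0.18 kg: round skirt 60 mm in diameter, 34 mm high; on top an upright wing 14 mm thick (x), 52 mm long (y), 30 mm high (its top 64 mm above the origin), pinched across its thickness. Origin: centre of the skirt's lower rim, z up. While on, the wing stands square to the rails (cap y along station y).
- kettle: Open steel kettle (pail), 0.35 to 0.7 kg, 150 mm in diameter at the rim, 140 mm at the base, 95 mm high, with a rigid upright bail. It starts on the rails above the cap. Origin: centre of the underside, z up; the handle grip runs along its y axis.
- kettle_grip (a point): Centre of the kettle's wooden handle grip, 150 mm above the kettle's origin; the grip is 16 mm thick (x), 80 mm long (y), 18 mm high. Axes as the kettle's.
- tray: Shallow empty wooden tray fixed to the shelf, 220 x 220 x 35 mm outside, walls and floor 10 mm thick (inside 200 x 200 mm). Origin: centre of the underside, z up; the inner floor is 10 mm above it.
- jar: Bystander: empty glass jar, 80 mm in diameter, 110 mm high, beyond the work. Origin: centre of the underside.
- stapler: Bystander: white stapler, 140 x 36 x 60 mm, on the far left. Origin: centre of the underside.
- tapegun: Bystander: silver tape gun, 175 x 55 x 102 mm, on the far right. Origin: centre of the underside.
Mind the look-alikes: they are no part of the job. Several things have the shape of the kettle; the one meant has the colours described above.

How it is judged:
By the outcome, as a careful person would: the job done as asked, in the order asked, and still so for the second after the job is handed in, while the arm keeps its last pose, push and grip.
It also fails if it takes over 59 s, if anything falls off the work surface, if the arm or the gripper's body presses on something with over 40 N, if the wrist force passes 120 N, or if a joint passes its speed limit or range.

### The arm

A 6-joint arm with a two-finger parallel gripper is mounted at the origin on the work surface. World frame = base frame: x ahead of the robot, y to its left, z up, the work surface at z = 0. Lengths are in m, angles in rad, forces in N, time in s.
With the tool pointing down it reaches from about 0.3 to 1 m from the base axis. Payload 5.1 kg.
Tool frame: the origin (TCP) lies between the finger pads; the fingertips stand 11 mm ahead of it and the grasp point (between the pads) lies 8 mm behind it; z points along the fingers, y is the line along which they close (so a half turn about z gives the same grasp; the last joint's range is limited). The gripper opens to 95 mm and grips with 3 to 60 N. Pads are 20 mm wide; open, the fingers measure 119 mm over their backs; the gripper's body (75 mm by 180 mm) begins 59 mm behind the grasp point.
Start: joints at [-1.211, 0.124, 1.65, -0, 1.367, -0.083], TCP at [0.278, -0.587, 0.195] pointing down, gripper open.
Joint ranges: [-2.61, 2.61], [-1.02, 2.33], [0.03, 2.71], [-1.35, 4.49], [0.32, 2.68], [-2.91, 2.91]. Speed limits (rad/s): [2.57, 2.57, 3.14, 3.14, 3.14, 3.14].

### API

Orientations are given as a 3x3 rotation matrix whose columns are the frame's x, y, z axes.
In Python, from workcell import manip gives the robot as it stands.
- The arm moves only by the tool step_arm, never from a script. Its argument "motion" is a list that holds one entry, the list of rows, each a list of 7 numbers: the shift along the world's x, y, z in mm, then the turn, a rotation vector about the world's x, y, z in degrees, then the opening, from 0 (shut) to 1 (fully open). In form: [[[x, y, z, rx, ry, rz, grip], ...]]. A call has exactly 8 rows; each row is the pose to reach, as a shift and turn from the pose commanded when the call began; what a row does not reach only later rows make up. A row lasts 1/12 s, in which the tool goes at most 41.7 mm and 7.16 degrees, less where a joint would pass 70% of its speed; a pose out of reach is approached as far as the arm can. A call with a gripper value outside its range is refused whole. The fingers move at their own pace and stop on an object; "grip_force" is the grip in N (left out, the last holds). Time passes only in rows, so rows that repeat a pose let the fingers close, or fill a call up. It gives the time, the measured TCP pose, the force, the opening and the grip force at its end, in the units of the state.
- manip.get_obs(): the state, without advancing time (a new reading comes with each control period).
- manip.get_image(name): name is "side" or "top"; returns a dict with "pixels" (480x640x3 uint8, red, green, blue), "fx", "fy", "cx", "cy" (pixels), "T" (4x4, takes a point from camera to world coordinates). Camera axes: x right, y down, z forward; pixel columns grow to the right and rows downward; lengths in m; the calibration is good to about 2 mm. A picture is of the moment at which its call begins. There is no depth.
- manip.close_job(): hands the job in; it is judged then, once.
The state is a dict: "time_s": time; "joint_positions": joint angles; "joint_velocities": joint speeds; "tau": joint torques, N m; "tcp_pos": TCP position; "tcp_rot": TCP orientation; "force": force on the tool from outside, world axes, zero at the start; "wrist_torque": the same for the moment, N m; "finger_gap": opening from 0.0 (shut) to 1.0 (fully open); "gripper_force": force on a finger pad.
Only numpy, scipy, OpenCV 4.12 (cv2) and the standard library are available. Lean on these libraries where they do the work, as an engineer would, in place of code of your own. Each camera call takes 0.05 s, during which the arm holds its last target. There are 200 camera calls.

## Working session

There is one attempt and no reset: what is moved stays moved. The work goes in short steps, Python scripts to look and compute and a tool call to move; the robot and the scene stay as the last step left them, time stands still between calls to the robot, and variables do not carry over. Pictures are saved under pics/ and viewed, at most 10 in all, crops included, and the job is handed in when it is done.

Besides the shell and the picture viewer there is one more tool, called after "Request:" as name([rows], argument=value, ...), one row to a line, values as JSON. step_arm: Moves the arm, as the interface text tells. Its arguments: {"type":"object","properties":{"motion":{"type":"array","items":{"type":"array","items":{"type":"array","items":{"type":"number"}}}},"grip_force":{"type":"number"}},"required":["motion"]}

```bash
mkdir -p pics; cat > h.py <<'E'
import numpy as np, cv2
from workcell import manip
def snap(n,f):
    im=manip.get_image(n); cv2.imwrite(f,im["pixels"][:,:,::-1]); np.savez(f+".npz",**im); return im
def ray(d,p):
    T=np.array(d["T"]); r=T[:3,:3]@np.array([(p[0]-d["cx"])/d["fx"],(p[1]-d["cy"])/d["fy"],1]); return T[:3,3],r/np.linalg.norm(r)
def atz(d,p,z):
    o,r=ray(d,p); return o+r*(z-o[2])/r[2]
def tri(d1,p1,d2,p2):
    A=0;b=0;R=[ray(d1,p1),ray(d2,p2)]
    for o,r in R:
        M=np.eye(3)-np.outer(r,r);A=A+M;b=b+M@o
    x=np.linalg.solve(A,b); return x,[np.linalg.norm((np.eye(3)-np.outer(r,r))@(x-o)) for o,r in R]
def proj(d,X):
    T=np.linalg.inv(np.array(d["T"])); c=T[:3,:3]@np.asarray(X)+T[:3,3]; return np.array([d["fx"]*c[0]/c[2]+d["cx"],d["fy"]*c[1]/c[2]+d["cy"]])
E
python3 - <<'E'
from h import *
for n in("side","top"):
    d=snap(n,f"pics/{n}0.png"); print(n,np.round(d["T"],3).tolist(),d["fx"])
o=manip.get_obs(); print(o)
E
```

```text
side [[0.901, -0.33, 0.28, 0.116], [-0.433, -0.673, 0.6, -0.91], [-0.009, -0.662, -0.749, 1.28], [0.0, 0.0, 0.0, 1.0]] 499.6295641395086
top [[-0.008, -0.99, 0.141, 0.355], [-1.0, 0.012, 0.023, -0.02], [-0.024, -0.141, -0.99, 1.524], [0.0, 0.0, 0.0, 1.0]] 451.52812317455346
{'time_s': 0.1, 'joint_positions': array([-1.21060837e+00,  1.24448411e-01,  1.65155222e+00, -7.33781346e-07,
        1.36749975e+00, -8.25670321e-02]), 'joint_velocities': array([-0.00164166, -0.00204041, -0.00242055, -0.00097256,  0.00055912,
        0.00050689]), 'tau': array([ 5.38987970e-04, -4.18876684e+01, -3.61098218e+01,  7.76534015e-02,
        4.61018994e-02, -6.68278335e-05]), 'tcp_pos': array([ 0.27825114, -0.58673875,  0.19399575]), 'tcp_rot': array([[ 9.03574762e-01,  4.28429920e-01, -6.73049954e-04],
       [ 4.28430420e-01, -9.03573012e-01,  1.78505271e-03],
       [ 1.56620217e-04, -1.90128365e-03, -9.99998180e-01]]), 'force': array([-0.35848894,  0.00042263,  0.22439329]), 'wrist_torque': array([-0.01456117,  0.00755554, -0.03917512]), 'gripper_force': 0.0, 'finger_gap': 1.0005950354230524}
```

View pics/top0.png

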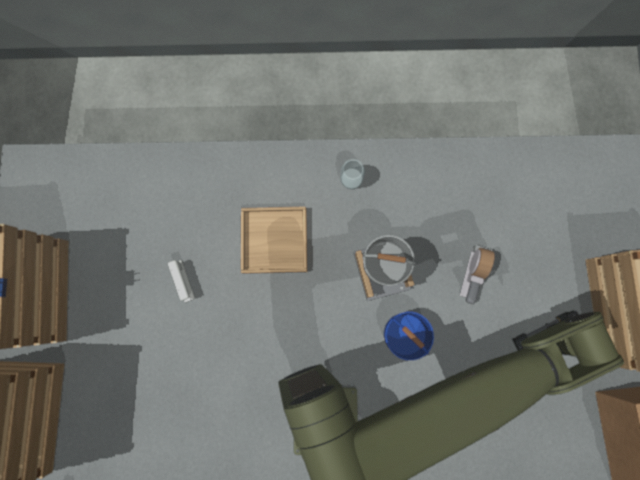

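View pics/side0.png

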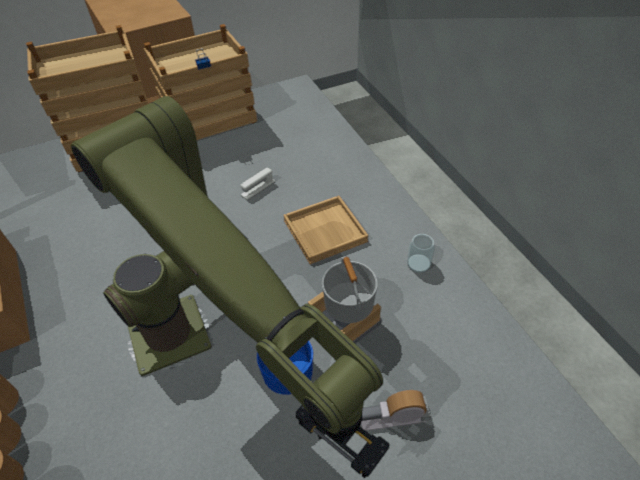

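Pail shapes: the steel one on the rails is at top (389,260) and side (350,292). The blue one, at top (409,336) and side (287,365), is a look-alike on the shelf. The steel one fits the description. The tray is at top (275,240) and the cap is hidden beneath the kettle. I'll confirm with an enlarged crop.

```bash
python3 - <<'E'
import cv2,numpy as np
a=cv2.imread("pics/top0.png")[215:315,340:440]; b=cv2.imread("pics/side0.png")[245:345,300:400]
cv2.imwrite("pics/crop0.png",np.hstack([cv2.resize(x,(400,400),interpolation=cv2.INTER_CUBIC) for x in(a,b)]))
E
```

```text
(no output)
```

View pics/crop0.png

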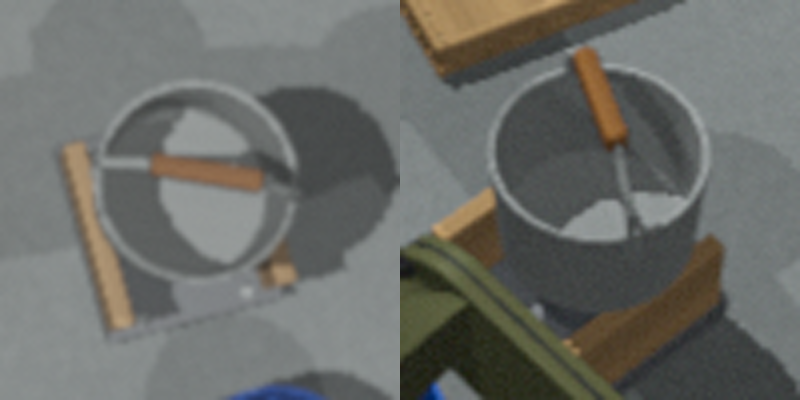

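```bash
cat >> h.py <<'E'
def ld(f): return dict(np.load(f))
def grip(d,box):
    x0,y0,x1,y1=box; hsv=cv2.cvtColor(d["pixels"][y0:y1,x0:x1],cv2.COLOR_RGB2HSV)
    m=((hsv[...,0]<14)&(hsv[...,1]>120)&(hsv[...,2]>90)).astype(np.uint8)
    n,l,s,c=cv2.connectedComponentsWithStats(m); k=1+np.argmax(s[1:,4])
    p=np.argwhere(l==k)[:,::-1]+[x0,y0]; mu=p.mean(0); u=np.linalg.svd(p-mu,full_matrices=False)[2][0]
    t=(p-mu)@u; return mu,mu+u*t.min(),mu+u*t.max(),len(p)
E
python3 - <<'E'
from h import *
t,s=ld("pics/top0.png.npz"),ld("pics/side0.png.npz")
a=grip(t,(368,240,415,275)); b=grip(s,(335,250,365,290)); print(a,b)
print("c",tri(t,a[0],s,b[0]))
A=sorted(a[1:3],key=lambda p:p[0]); B=sorted(b[1:3],key=lambda p:p[1])
e=[tri(t,A[i],s,B[i]) for i in(0,1)]; print(e); v=e[0][0]-e[1][0]; print(np.linalg.norm(v),np.degrees(np.arctan2(v[1],v[0])))
print("tray top",[atz(t,p,.035).round(3) for p in((241,207),(306,207),(308,272),(241,272))])
print("tray side",[atz(s,p,.035).round(3) for p in((284,216),(341,198),(368,237),(315,263))])
for p in((62,148),(85,145),(132,326),(110,328),(270,268),(295,284)): print("rail",atz(t,np.array(p)/4+[340,215],.1).round(3))
for p in((720,240),(720,300),(497,190)): print("railside",atz(s,(np.array(p)-[400,0])/4+[300,245],.1).round(3))
E
```

```text
Traceback (most recent call last):
  File "h.py", line 20, in grip
    n,l,s,c=cv2.connectedComponentsWithStats(m); k=1+np.argmax(s[1:,4])
                                                     ~~~~~~~~~^^^^^^^^^
ValueError: attempt to get argmax of an empty sequence
```

```bash
sed -i 's/<14)&(hsv\[...,1\]>120)&(hsv\[...,2\]>90)/<16)\&(hsv[...,1]>85)\&(hsv[...,2]>60)/' h.py
python3 - <<'E'
from h import *
t,s=ld("pics/top0.png.npz"),ld("pics/side0.png.npz")
for d,p in((t,(392,258)),(s,(350,269))): print(d["pixels"][p[1],p[0]],cv2.cvtColor(d["pixels"],cv2.COLOR_RGB2HSV)[p[1],p[0]])
a=grip(t,(368,240,415,275)); b=grip(s,(335,250,365,290)); print(a,b)
print("c",tri(t,a[0],s,b[0]))
A=sorted(a[1:3],key=lambda p:p[0]); B=sorted(b[1:3],key=lambda p:p[1])
e=[tri(t,A[i],s,B[i]) for i in(0,1)]; print(e); v=e[0][0]-e[1][0]; print(np.linalg.norm(v),np.degrees(np.arctan2(v[1],v[0])))
print("tray top",[atz(t,p,.035).round(3) for p in((241,207),(306,207),(308,272),(241,272))])
print("tray side",[atz(s,p,.035).round(3) for p in((284,216),(341,198),(368,237),(315,263))])
for p in((62,148),(85,145),(132,326),(110,328),(270,268),(295,284)): print("rail",atz(t,np.array(p)/4+[340,215],.1).round(3))
for p in((720,240),(720,300),(497,190)): print("railside",atz(s,(np.array(p)-[400,0])/4+[300,245],.1).round(3))
E
```

```text
[144 109  79] [ 14 115 144]
[147 103  58] [ 15 154 147]
(array([391.1221374 , 257.54961832]), array([377.76695279, 255.58100752]), array([404.91412008, 259.58261501]), 131) (array([349.65333333, 269.27333333]), array([344.99758617, 257.00091573]), array([354.16921583, 281.17707164]), 150)
c (array([ 0.49881906, -0.19250542,  0.24722549]), [np.float64(0.00031434781449491827), np.float64(0.0003143478144950547)])
[(array([ 0.5041778 , -0.15425804,  0.25335749]), [np.float64(0.00027257556112145415), np.float64(0.0002725755611214826)]), (array([ 0.49247227, -0.23139379,  0.24573721]), [np.float64(0.0006114917648113602), np.float64(0.0006114917648115206)])]
0.07839012971018239 81.3710690887348
tray top [array([0.701, 0.28 , 0.035]), array([0.698, 0.06 , 0.035]), array([0.478, 0.054, 0.035]), array([0.48 , 0.277, 0.035])]
tray side [array([0.479, 0.266, 0.035]), array([0.697, 0.259, 0.035]), array([0.694, 0.05 , 0.035]), array([0.489, 0.027, 0.035])]
rail [ 0.535 -0.1    0.1  ]
rail [ 0.537 -0.119  0.1  ]
rail [ 0.394 -0.152  0.1  ]
rail [ 0.392 -0.135  0.1  ]
rail [ 0.438 -0.261  0.1  ]
rail [ 0.425 -0.28   0.1  ]
railside [ 0.572 -0.242  0.1  ]
railside [ 0.548 -0.286  0.1  ]
railside [ 0.449 -0.134  0.1  ]
```

Request:
step_arm([
  [[0,0,40,0,0,7,1],[5,10,78,0,0,14,1],[20,35,105,0,0,21,1],[38,67,120,0,0,28,1],[57,102,130,0,0,35,1],[77,137,135,0,0,42,1],[97,172,135,0,0,49,1],[117,207,135,0,0,56,1]],
], grip_force=40)

```text
time_s: 0.77
tcp_pos: [0.396, -0.3787, 0.3305]
tcp_rot: [[0.145, 0.989, 0.001], [0.989, -0.145, -0.001], [-0.0, 0.001, -1.0]]
force: [0.7, 0.8, -0.5]
finger_gap: 1.0
gripper_force: 0.0
```

Request:
step_arm([
  [[20,36,0,0,0,0,1],[40,72,0,0,0,0,1],[60,108,0,0,0,0,1],[80,144,0,0,0,0,1],[98,176,0,0,0,0,1],[104,188,0,0,0,0,1],[104,188,0,0,0,0,1],[104,188,0,0,0,0,1]],
])

```text
time_s: 1.43
tcp_pos: [0.4995, -0.1917, 0.3296]
tcp_rot: [[0.148, 0.989, -0.001], [0.989, -0.148, -0.0], [-0.0, -0.001, -1.0]]
force: [-0.3, 1.1, 0.5]
finger_gap: 0.999
gripper_force: 0.0
```

```bash
python3 - <<'E'
from h import *
o=manip.get_obs(); print(o["time_s"],o["tcp_pos"],o["tcp_rot"].round(4).tolist(),o["joint_positions"].round(2))
snap("side","pics/side1.png"); snap("top","pics/top1.png")
E
```

```text
1.4333 [ 0.49946441 -0.1917237   0.32962948] [[0.1482, 0.989, -0.001], [0.989, -0.1482, -0.0001], [-0.0002, -0.001, -1.0]] [-0.47 -0.18  1.73 -0.    1.6  -0.32]
```

View pics/side1.png

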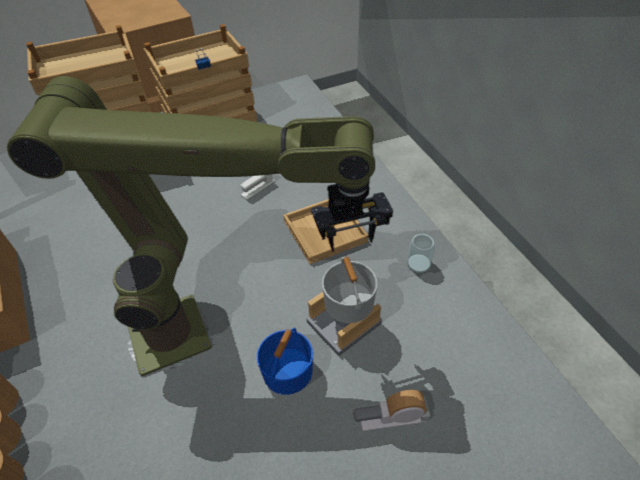

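The open fingers, with tips near (330,245) and (372,242), stand over the kettle grip at (350,269). The pose fits, so I descend and grip.

Request:
step_arm([
  [[0,0,-35,0,0,0,1],[0,0,-65,0,0,0,1],[0,0,-82,0,0,0,1],[0,0,-89,0,0,0,1],[0,0,-90,0,0,0,0.6],[0,0,-90,0,0,0,0.3],[0,0,-90,0,0,0,0.1],[0,0,-90,0,0,0,0]],
], grip_force=40)

```text
time_s: 2.2
tcp_pos: [0.5003, -0.193, 0.2423]
tcp_rot: [[0.151, 0.989, 0.003], [0.989, -0.151, -0.002], [-0.001, 0.003, -1.0]]
force: [0.3, 0.1, -0.0]
finger_gap: 0.777
gripper_force: 0.0
```

Request:
step_arm([
  [[0,0,0,0,0,0,0],[0,0,0,0,0,0,0],[0,0,2,0,0,0,0],[0,0,5,0,0,0,0],[0,0,9,0,0,0,0],[0,0,14,0,0,0,0],[0,0,20,0,0,0,0],[0,0,20,0,0,0,0]],
])

```text
time_s: 2.87
tcp_pos: [0.5002, -0.1927, 0.2622]
tcp_rot: [[0.15, 0.989, 0.003], [0.989, -0.15, -0.001], [-0.001, 0.003, -1.0]]
force: [0.4, -0.7, 0.8]
finger_gap: 0.22
gripper_force: 0.0
```

Fingers are slow and hadn't closed yet. Reopen a little, go back down and close fully.

Request:
step_arm([
  [[0,0,0,0,0,0,0.5],[0,0,0,0,0,0,0.5],[0,0,0,0,0,0,0.5],[0,0,-10,0,0,0,0.5],[0,0,-20,0,0,0,0.3],[0,0,-22,0,0,0,0],[0,0,-22,0,0,0,0],[0,0,-22,0,0,0,0]],
])

```text
time_s: 3.53
tcp_pos: [0.4991, -0.1922, 0.2373]
tcp_rot: [[0.15, 0.989, -0.001], [0.989, -0.15, 0.001], [0.0, -0.001, -1.0]]
force: [-0.3, -0.1, 0.2]
finger_gap: 0.275
gripper_force: 0.0
```

Request:
step_arm([
  [[0,0,0,0,0,0,0],[0,0,0,0,0,0,0],[0,0,0,0,0,0,0],[0,0,0,0,0,0,0],[0,0,0,0,0,0,0],[0,0,0,0,0,0,0],[0,0,0,0,0,0,0],[0,0,0,0,0,0,0]],
])

```text
time_s: 4.2
tcp_pos: [0.4995, -0.1923, 0.2384]
tcp_rot: [[0.15, 0.989, 0.0], [0.989, -0.15, -0.0], [-0.0, 0.0, -1.0]]
force: [-0.7, 0.9, 1.0]
finger_gap: 0.147
gripper_force: 40.0
```

Request:
step_arm([
  [[0,0,3,0,0,0,0],[0,0,9,0,0,0,0],[0,0,18,0,0,0,0],[0,0,30,0,0,0,0],[0,0,42,0,0,0,0],[0,0,52,0,0,0,0],[0,0,58,0,0,0,0],[0,0,60,0,0,0,0]],
])

```text
time_s: 4.87
tcp_pos: [0.5002, -0.1927, 0.3006]
tcp_rot: [[0.15, 0.989, 0.003], [0.989, -0.15, -0.002], [-0.001, 0.003, -1.0]]
force: [0.8, 0.3, -4.9]
finger_gap: 0.147
gripper_force: 39.9
```

```bash
python3 - <<'E'
from h import *
d=snap("side","pics/side2.png"); t=snap("top","pics/top2.png")
a=d["pixels"][180:340,260:420]; b=t["pixels"][180:340,320:480]
cv2.imwrite("pics/crop2.png",np.hstack([cv2.resize(x,(400,400),interpolation=cv2.INTER_CUBIC) for x in(a,b)])[:,:,::-1])
E
```

```text
(no output)
```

View pics/crop2.png

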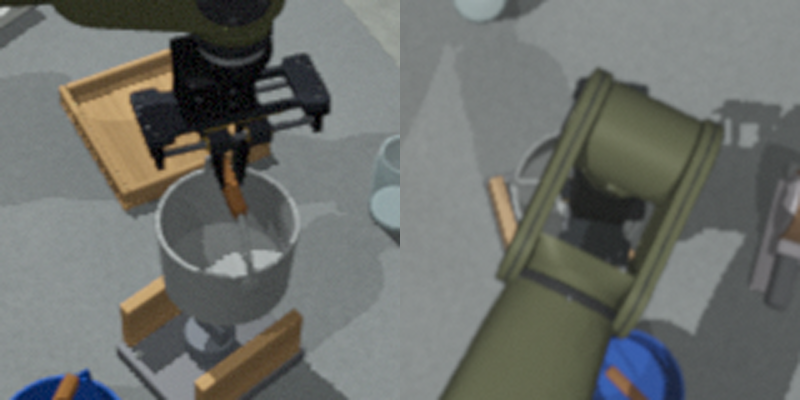

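The kettle hangs level in the grip, about 0.5 kg, with the cap visible between the rails at crop (210,335). Carry it to the tray centre (0.589, 0.168).

Request:
step_arm([
  [[1,4,2,0,0,0,0],[4,16,3,0,0,0,0],[9,36,4,0,0,0,0],[15,62,5,0,0,0,0],[22,90,5,0,0,0,0],[29,118,5,0,0,0,0],[36,146,5,0,0,0,0],[43,174,5,0,0,0,0]],
])

```text
time_s: 5.63
tcp_pos: [0.5423, -0.0158, 0.3026]
tcp_rot: [[0.15, 0.989, -0.001], [0.989, -0.15, 0.001], [0.001, -0.001, -1.0]]
force: [0.4, 0.3, -3.5]
finger_gap: 0.151
gripper_force: 39.9
```

Request:
step_arm([
  [[7,28,0,0,0,0,0],[14,56,0,0,0,0,0],[21,84,0,0,0,0,0],[28,112,0,0,0,0,0],[35,140,0,0,0,0,0],[41,164,0,0,0,0,0],[45,180,0,0,0,0,0],[46,186,0,0,0,0,0]],
])

```text
time_s: 6.3
tcp_pos: [0.588, 0.1712, 0.3021]
tcp_rot: [[0.147, 0.989, -0.002], [0.989, -0.147, 0.001], [0.001, -0.002, -1.0]]
force: [0.0, 0.3, -5.5]
finger_gap: 0.15
gripper_force: 40.0
```

Request:
step_arm([
  [[0,0,-5,0,0,0,0],[0,0,-20,0,0,0,0],[0,0,-45,0,0,0,0],[0,0,-70,0,0,0,0],[0,0,-95,0,0,0,0],[0,0,-115,0,0,0,0],[0,0,-128,0,0,0,0],[0,0,-135,0,0,0,0]],
])

```text
time_s: 6.97
tcp_pos: [0.5865, 0.1662, 0.1643]
tcp_rot: [[0.151, 0.988, -0.005], [0.988, -0.151, -0.001], [-0.002, -0.005, -1.0]]
force: [-0.5, -1.0, -4.7]
finger_gap: 0.149
gripper_force: 40.0
```

```bash
python3 - <<'E'
from h import *
o=manip.get_obs(); print(o["time_s"],o["tcp_pos"],o["force"])
d=snap("side","pics/side3.png"); t=snap("top","pics/top3.png")
a=d["pixels"][140:300,260:420]; b=t["pixels"][180:340,200:360]
cv2.imwrite("pics/crop3.png",np.hstack([cv2.resize(x,(400,400),interpolation=cv2.INTER_CUBIC) for x in(a,b)])[:,:,::-1])
E
```

```text
6.9667 [0.58646675 0.16620556 0.16432058] [-0.54677747 -0.98877088 -4.72615869]
```

View pics/crop3.png

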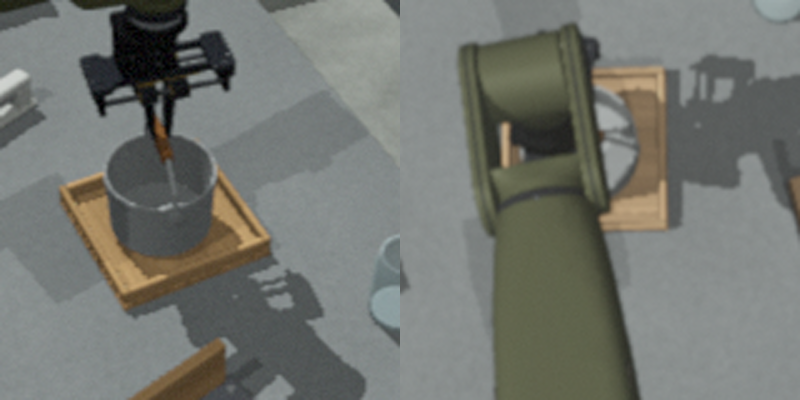

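The kettle is centred between the tray walls (side crop, kettle around (160,200)), just above the floor. Contact is expected at TCP z ≈ 0.148, so I lower slowly.

Request:
step_arm([
  [[0,0,-4,0,0,0,0],[0,0,-8,0,0,0,0],[0,0,-11,0,0,0,0],[0,0,-13,0,0,0,0],[0,0,-15,0,0,0,0],[0,0,-16,0,0,0,0],[0,0,-17,0,0,0,0],[0,0,-17,0,0,0,0]],
])

```text
time_s: 7.73
tcp_pos: [0.5884, 0.1677, 0.151]
tcp_rot: [[0.15, 0.989, -0.0], [0.989, -0.15, -0.0], [-0.0, -0.0, -1.0]]
force: [0.3, 0.3, -4.9]
finger_gap: 0.148
gripper_force: 40.0
```

Request:
step_arm([
  [[0,0,-1,0,0,0,0],[0,0,-2,0,0,0,0],[0,0,-2.5,0,0,0,0],[0,0,-3,0,0,0,0],[0,0,-3.5,0,0,0,0],[0,0,-3.5,0,0,0,0],[0,0,-3.5,0,0,0,0],[0,0,-3.5,0,0,0,0]],
])

```text
time_s: 8.4
tcp_pos: [0.5887, 0.1678, 0.1487]
tcp_rot: [[0.15, 0.989, 0.001], [0.989, -0.15, 0.0], [0.0, 0.001, -1.0]]
force: [-2.8, -0.7, 3.1]
finger_gap: 0.149
gripper_force: 40.0
```

Request:
step_arm([
  [[0,0,0,0,0,0,0.2],[0,0,0,0,0,0,0.25],[0,0,0,0,0,0,0.4],[0,0,0,0,0,0,0.6],[0,0,0,0,0,0,0.6],[0,0,0,0,0,0,0.6],[0,0,0,0,0,0,0.6],[0,0,0,0,0,0,0.6]],
])

```text
time_s: 9.07
tcp_pos: [0.5886, 0.1677, 0.1476]
tcp_rot: [[0.15, 0.989, 0.0], [0.989, -0.15, -0.0], [0.0, 0.0, -1.0]]
force: [-0.7, 0.4, -0.5]
finger_gap: 0.579
gripper_force: 0.0
```

Request:
step_arm([
  [[0,0,5,0,0,0,0.6],[0,0,20,0,0,0,0.6],[0,0,45,0,0,0,0.6],[0,0,80,0,0,0,0.6],[0,0,115,0,0,0,0.6],[0,0,145,0,0,0,0.6],[0,0,155,0,0,0,0.6],[0,0,155,0,0,0,0.6]],
])

```text
time_s: 9.73
tcp_pos: [0.5901, 0.168, 0.3075]
tcp_rot: [[0.15, 0.989, 0.008], [0.989, -0.15, 0.001], [0.003, 0.007, -1.0]]
force: [-0.3, 0.9, 0.2]
finger_gap: 0.597
gripper_force: 0.0
```

```bash
python3 - <<'E'
from h import *
o=manip.get_obs(); print(o["time_s"],o["tcp_pos"],o["force"])
d=snap("side","pics/side4.png"); t=snap("top","pics/top4.png")
a=d["pixels"][200:360,260:420]; b=t["pixels"][215:315,340:440]
cv2.imwrite("pics/crop4.png",np.hstack([cv2.resize(x,(400,400),interpolation=cv2.INTER_CUBIC) for x in(a,b)])[:,:,::-1])
E
```

```text
9.7333 [0.59012804 0.1680232  0.30749408] [-0.2912981   0.92848306  0.20035161]
```

View pics/crop4.png

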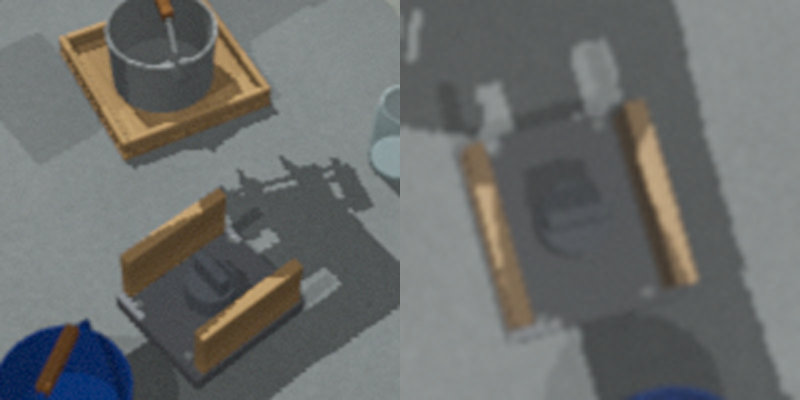

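```bash
cat > ov.py <<'E'
from h import *
from scipy.optimize import least_squares
t,s=ld("pics/top4.png.npz"),ld("pics/side4.png.npz")
def W(p,q): 
    c,n=np.cos(p[2]),np.sin(p[2]); return np.array([p[0]+c*q[0]-n*q[1],p[1]+n*q[0]+c*q[1],q[2]])
P=[((75,58),(482,143)),((-75,58),(533,322)),((75,-74),(645,100)),((-75,-74),(697,280))]
obs=[(t,np.array([a/1000,b/1000,.1]),np.array([u-400,v])/4+[340,215]) for (a,b),(u,v) in P]
f=lambda p: np.concatenate([proj(d,W(p,q))-u for d,q,u in obs])
r=least_squares(f,[.48,-.19,.23]); p=r.x; print(p,np.degrees(p[2]),r.fun.round(2))
if __name__=="__main__":
    def view(d,x0,y0,k=5,w=80,h=110):
        im=cv2.resize(d["pixels"][y0:y0+h,x0:x0+w],None,fx=k,fy=k,interpolation=cv2.INTER_CUBIC)
        im=cv2.convertScaleAbs(im,alpha=1.7)
        def poly(pts,c):
            q=np.array([(proj(d,W(p,np.array(v)/1000))-[x0-.5,y0-.5])*k for v in pts]); cv2.polylines(im,[np.int32(q.round())],True,c,1,cv2.LINE_AA)
        for sy in(-1,1): poly([(x,sy*y,100) for x,y in((75,58),(75,74),(-75,74),(-75,58))],(255,0,0))
        poly([(x,y,89) for x,y in((7,26),(7,-26),(-7,-26),(-7,26))],(0,255,0))
        poly([(30*np.cos(a),30*np.sin(a),59) for a in np.linspace(0,6.2,30)],(255,255,0))
        poly([(x,y,25) for x,y in((85,75),(85,-75),(-85,-75),(-85,75))],(0,0,255))
        return im
    cv2.imwrite("pics/ov.png",np.hstack([view(t,345,210),view(s,305,262)])[:,:,::-1])
E
python3 ov.py
```

```text
[ 0.48199512 -0.19169458  0.2468409 ] 14.142941542235295 [ 0.24 -0.62  0.21  0.61 -0.39 -0.39 -0.07  0.37]
```

View pics/ov.png

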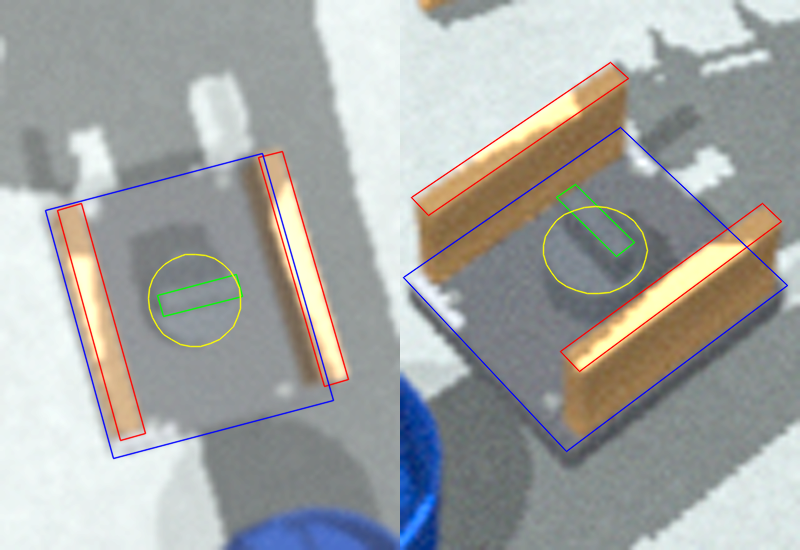

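The model fitted from the top view (rails red, wing green) also lands on the rails and wing in the side view. The kettle stands upright in the tray. The neck is at (0.482, -0.192) with a yaw of 14°.

Request:
step_arm([
  [[-5,-18,0,0,0,3,0.6],[-15,-50,0,0,0,6,0.6],[-26,-88,0,0,0,9,0.6],[-37,-126,0,0,0,12,0.6],[-48,-164,0,0,0,15,0.6],[-59,-202,0,0,0,18,0.6],[-70,-240,-10,0,0,20,0.6],[-81,-276,-30,0,0,22.7,0.6]],
])

```text
time_s: 10.5
tcp_pos: [0.5069, -0.1093, 0.2722]
tcp_rot: [[-0.245, 0.97, 0.0], [0.97, 0.245, -0.0], [-0.0, 0.0, -1.0]]
force: [0.4, 0.3, -0.1]
finger_gap: 0.603
gripper_force: 0.0
```

Request:
step_arm([
  [[-10,-34,-20,0,0,0,0.6],[-19,-64,-40,0,0,0,0.6],[-24,-80,-60,0,0,0,0.6],[-26,-84,-80,0,0,0,0.6],[-26,-84,-95,0,0,0,0.6],[-26,-84,-100,0,0,0,0.6],[-26,-84,-100,0,0,0,0.6],[-26,-84,-100,0,0,0,0.6]],
])

```text
time_s: 11.17
tcp_pos: [0.4812, -0.191, 0.1719]
tcp_rot: [[-0.243, 0.97, -0.002], [0.97, 0.243, 0.001], [0.002, -0.002, -1.0]]
force: [0.3, -0.1, -0.0]
finger_gap: 0.598
gripper_force: 0.0
```

```bash
python3 - <<'E'
from ov import *
o=manip.get_obs(); print(o["time_s"],o["tcp_pos"],o["tcp_rot"].round(4).tolist(),o["joint_positions"].round(2),o["wrist_torque"],o["force"])
R=o["tcp_rot"]; print(np.degrees(np.arctan2(R[1,1],R[0,1])))
E
```

```text
[ 0.48199512 -0.19169458  0.2468409 ] 14.142941542235295 [ 0.24 -0.62  0.21  0.61 -0.39 -0.39 -0.07  0.37]
11.1667 [ 0.48116936 -0.19095083  0.17194705] [[-0.2435, 0.9699, -0.002], [0.9699, 0.2435, 0.0011], [0.0016, -0.0017, -1.0]] [-0.48 -0.16  1.97  0.    1.33 -0.73] [ 0.06001327 -0.14772944 -0.0147224 ] [ 0.30195814 -0.09916512 -0.04432739]
14.090926527920024
```

Request:
step_arm([
  [[0.8,-0.7,-25,0,0,0,0.6],[0.8,-0.7,-50,0,0,0,0.6],[0.8,-0.7,-72,0,0,0,0.6],[0.8,-0.7,-86,0,0,0,0.6],[0.8,-0.7,-94,0,0,0,0.5],[0.8,-0.7,-98,0,0,0,0.3],[0.8,-0.7,-98,0,0,0,0.1],[0.8,-0.7,-98,0,0,0,0]],
], grip_force=35)

```text
time_s: 11.83
tcp_pos: [0.4835, -0.1925, 0.0764]
tcp_rot: [[-0.243, 0.97, 0.002], [0.97, 0.243, -0.001], [-0.001, 0.002, -1.0]]
force: [-0.3, 0.2, 0.5]
finger_gap: 0.373
gripper_force: 0.0
```

Request:
step_arm([
  [[0,0,0,0,0,0,0],[0,0,0,0,0,0,0],[0,0,0,0,0,0,0],[0,0,0,0,0,0,0],[0,0,0,0,0,0,0],[0,0,0,0,0,0,0],[0,0,0,0,0,0,0],[0,0,0,0,0,0,0]],
])

```text
time_s: 12.5
tcp_pos: [0.4825, -0.1922, 0.0751]
tcp_rot: [[-0.243, 0.97, -0.0], [0.97, 0.243, 0.0], [0.0, -0.0, -1.0]]
force: [-0.4, 0.9, 0.8]
finger_gap: 0.006
gripper_force: 0.0
```

```bash
cat > st.py <<'E'
from h import *
o=manip.get_obs(); R=o["tcp_rot"]; print(o["time_s"],o["tcp_pos"].round(4),"yaw",np.degrees(np.arctan2(R[1,1],R[0,1])).round(2),"F",o["force"].round(2),"M",o["wrist_torque"].round(3),"j6",o["joint_positions"][5].round(3),"gap",round(o["finger_gap"],3),o["gripper_force"],R[:,2].round(4))
E
python3 st.py
```

```text
12.5 [ 0.4825 -0.1922  0.0751] yaw 14.07 F [-0.41  0.85  0.82] M [-0.018 -0.1    0.028] j6 -0.728 gap 0.006 0.0 [-1.e-04  0.e+00 -1.e+00]
```

Nothing between the fingers. I look again before doing anything else.

Request:
step_arm([
  [[0,0,0,0,0,0,0.3],[0,0,0,0,0,0,0.6],[0,0,0,0,0,0,0.6],[0,0,0,0,0,0,0.6],[0,0,0,0,0,0,0.6],[0,0,0,0,0,0,0.6],[0,0,0,0,0,0,0.6],[0,0,0,0,0,0,0.6]],
])

```text
time_s: 13.17
tcp_pos: [0.4825, -0.1922, 0.0751]
tcp_rot: [[-0.243, 0.97, 0.0], [0.97, 0.243, -0.0], [-0.0, 0.0, -1.0]]
force: [0.6, 0.5, 0.1]
finger_gap: 0.509
gripper_force: 0.0
```

```bash
python3 st.py; python3 - <<'E'
from h import *
s=snap("side","pics/side5.png"); o=manip.get_obs(); p=o["tcp_pos"]; R=o["tcp_rot"]
im=[]
for d in(s,ld("pics/side4.png.npz")):
    x0,y0,k=300,250,4
    a=cv2.convertScaleAbs(cv2.resize(d["pixels"][y0:y0+120,x0:x0+100],None,fx=k,fy=k,interpolation=cv2.INTER_CUBIC),alpha=1.9,beta=10); im.append(a)
print("tcp px",proj(s,p), "tip",proj(s,p+R[:,2]*.011))
cv2.imwrite("pics/crop5.png",np.hstack(im)[:,:,::-1])
E
```

```text
13.1667 [ 0.4825 -0.1922  0.0751] yaw 14.07 F [0.63 0.5  0.06] M [-0.045 -0.135 -0.055] j6 -0.728 gap 0.509 0.0 [ 0. -0. -1.]
tcp px [343.72942204 308.24662246] tip [343.70462031 310.38203816]
```

View pics/crop5.png

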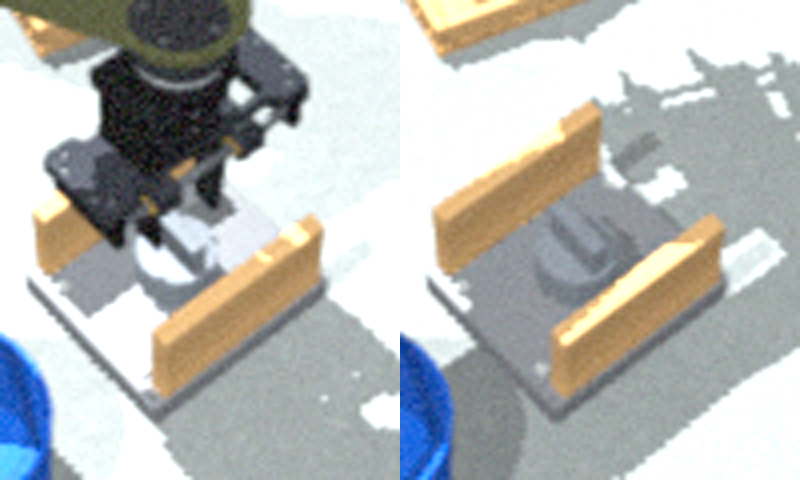

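```bash
python3 - <<'E'
from ov import *
s5=ld("pics/side5.png.npz")
for n,d in(("s4",s),("s5",s5)):
    g=cv2.cvtColor(d["pixels"],cv2.COLOR_RGB2GRAY); print(n,"cols 326-366")
    for r in range(292,332): print(r," ".join("%3d"%v for v in g[r,326:366]))
for q in [(7,26,89),(7,-26,89),(-7,-26,89),(-7,26,89),(-7,-26,59),(-7,26,59),(0,0,59),(0,0,25)]: print(q,proj(s,W(p,np.array(q)/1000)).round(1))
pt=np.array([.4825,-.1922,.064]); 
for sy in(1,-1):
  for w in(-.01,.01): print("tip",sy,w,proj(s5,pt+sy*.0242*np.array([.97,.243,0])+w*np.array([-.243,.97,0])).round(1))
E
```

```text
[ 0.48199512 -0.19169458  0.2468409 ] 14.142941542235295 [ 0.24 -0.62  0.21  0.61 -0.39 -0.39 -0.07  0.37]
s4 cols 326-366
292 104 100 101  93  79  69  69  67  64  64  70  62  64  66  69  66  68  74  73  71  78  73  69  80 104 129 131 113  76  67  71  80  83  83  85  87  84  88 110 129
293  98  98  86  77  69  65  68  63  63  66  66  66  69  66  68  70  73  71  74  73  73  71  68  69  85 113 132 129 111  76  75  85  87  85  83  83  81  85 117 135
294  95  78  68  67  67  62  66  65  67  68  66  64  68  68  75  71  74  76  73  70  66  70  71  74  83 105 138 154 139 110  78  77  81  82  81  84  85  92 115 138
295  77  68  67  67  66  65  63  66  64  67  66  71  72  72  75  73  71  72  74  72  74  76  76  74  81  97 115 126 133 130 109  77  75  84  88  90 109 127 133 140
296  67  66  67  66  67  67  65  69  69  70  70  75  71  72  73  73  71  71  73  75  75  74  72  73  79  88  96 106 120 118  90  83  99 116 122 128 133 137 139 141
297  67  66  67  65  64  63  67  69  67  73  74  76  74  74  69  70  74  75  76  74  78  76  76  75  74  75  78  82  88  87  74  77  92 113 124 132 139 139 1
[... 11775 characters left out ...]
 71  69  68  66  68  67  67  71  72  71  78  77  73  76
330 144 140 143 141 141 143 142 141 140 140 141 140 139 137 124 112 105 104 104 102 106 101 101  91  77  73  70  68  68  70  66  72  72  76  72  76  80  74  75  72
331 141 142 142 140 142 141 141 141 139 141 141 141 132 118 112 104 100 100 103 106 105  96  84  75  70  71  71  69  67  67  70  73  69  75  77  75  76  72  71  70
(7, 26, 89) [339.5 298.4]
(7, -26, 89) [351.4 310. ]
(-7, -26, 89) [347.6 312.7]
(-7, 26, 89) [335.8 301. ]
(-7, -26, 59) [347.5 318.5]
(-7, 26, 59) [335.8 306.9]
(0, 0, 59) [343.5 311.3]
(0, 0, 25) [343.4 317.7]
tip 1 -0.01 [352.3 308.1]
tip 1 0.01 [347.8 303.7]
tip -1 -0.01 [339.5 317.2]
tip -1 0.01 [335.1 312.7]
```

```bash
python3 - <<'E'
from h import *
for f,pc,ty,hw in(("side1",(.4995,-.1917,.3296),(.989,-.148,0),.0475),("side3",(.5865,.1662,.1643),(.988,-.151,0),.007),("side5",(.4825,-.1922,.0751),(.97,.243,0),.0242)):
    d=ld(f"pics/{f}.png.npz"); pc=np.array(pc); ty=np.array(ty); tx=np.array([-ty[1],ty[0],0])
    g=cv2.cvtColor(d["pixels"],cv2.COLOR_RGB2GRAY)
    for sy in(1,-1):
        # predicted near-side bottom corner of finger mid-thickness, then lowest dark pixel in finger column
        for w in(-.01,.01):
            q=proj(d,pc+sy*(hw+.006)*ty+w*tx*np.sign(tx[1])-[0,0,.011]); col=int(round(q[0])); 
            print(f,sy,w,"pred",q.round(1),"col dark rows",[r for r in range(int(q[1])-25,int(q[1])+12) if g[r,col]<45])
E
```

```text
side1 1 -0.01 pred [371.7 249.4] col dark rows [224, 225, 226, 227, 228, 229, 230, 231, 232, 233, 234, 235, 236, 237, 238]
side1 1 0.01 pred [369.  243.7] col dark rows [224, 225, 226, 228, 229, 230, 231, 232, 233, 234, 235, 236, 237]
side1 -1 -0.01 pred [331.2 259.3] col dark rows [234, 235, 236, 237, 238, 239, 240, 241, 242, 243, 244, 245, 246, 247]
side1 -1 0.01 pred [328.8 253.4] col dark rows [228, 229, 230, 231, 232, 233, 234, 235, 236, 237, 238, 239, 240, 241]
side3 1 -0.01 pred [328.1 200.9] col dark rows [175, 176, 177, 178, 179, 180, 181, 182, 183, 184, 185, 186, 187, 188, 189]
side3 1 0.01 pred [326.3 196.8] col dark rows [171, 172, 173, 174, 175, 176, 177, 178, 179, 180, 181, 182, 183, 184, 185, 186, 187, 188, 189, 190, 191, 192, 193]
side3 -1 -0.01 pred [320.4 202.6] col dark rows [177, 178, 179, 180, 181, 182, 183, 184, 185, 186, 187, 188, 189, 190, 191, 192, 193]
side3 -1 0.01 pred [318.7 198.5] col dark rows [174, 175, 176, 177, 178, 179, 180, 181, 182, 183, 184, 185, 186, 187, 188, 189, 190, 191]
side5 1 -0.01 pred [353.8 307. ] col dark rows [281, 282, 283, 284, 285, 286, 287, 288, 290, 291, 292, 293, 294, 295, 296, 297, 298, 299, 300, 301]
side5 1 0.01 pred [349.3 302.6] col dark rows [277, 278, 279, 280, 281, 282, 283, 284, 285, 286, 287, 288, 289, 290, 294, 295, 296, 297, 298]
side5 -1 -0.01 pred [337.9 318.4] col dark rows [293, 294, 295, 296, 297, 298, 299, 300, 304, 305, 306, 307, 308, 309, 310]
side5 -1 0.01 pred [333.5 313.8] col dark rows [288, 289, 290, 291, 292, 293, 294, 295, 296, 297, 298, 299, 300, 301, 302, 303, 305]
```

The side view shows the fingertips about 25-30 mm higher than nominal, in all three pictures. The tips closed just over the wing top, while the cap itself matches the model. I go down 25 mm, watching the force, and close again.

Request:
step_arm([
  [[0,0,-5,0,0,0,0.5],[0,0,-10,0,0,0,0.5],[0,0,-14,0,0,0,0.5],[0,0,-17,0,0,0,0.5],[0,0,-20,0,0,0,0.5],[0,0,-22,0,0,0,0.5],[0,0,-24,0,0,0,0.5],[0,0,-25,0,0,0,0.5]],
])

```text
time_s: 13.88
tcp_pos: [0.4824, -0.1922, 0.0498]
tcp_rot: [[-0.243, 0.97, -0.0], [0.97, 0.243, 0.0], [0.0, -0.0, -1.0]]
force: [-0.9, -0.3, -0.2]
finger_gap: 0.502
gripper_force: 0.0
```

```bash
python3 st.py; python3 - <<'E'
from h import *
d=snap("side","pics/side6.png"); g=cv2.cvtColor(d["pixels"],cv2.COLOR_RGB2GRAY)
for r in range(298,324): print(r," ".join("%3d"%v for v in g[r,328:362]))
E
```

```text
13.8833 [ 0.4824 -0.1922  0.0498] yaw 14.07 F [-0.85 -0.29 -0.24] M [-0.003 -0.062  0.009] j6 -0.728 gap 0.502 0.0 [-3.e-04  2.e-04 -1.e+00]
298  31  32  24  25  20  24  16  13   9   4  13  26  23  28  30  60  78  70  59  56  55  55  46  36  10  19  19  42  97 121 122 123 124 125
299  31  30  30  23  34  28  22  21  20   6  13  20  12  19  33  62  67  63  56  59  53  40  29  20  17   7  16  36  72 104 117 118 117 124
300  26  35  27  29  23  24  29  22  14  22  23  19  21  29  29  44  50  54  55  50  34  14   9  17  18  16  21  41  60  72 105 121 122 120
301  27  20  34  30  33  28  22  28  17  18  17  17  18  30  28  31  31  41  55  52  39  11  16  12  13  14  12  45  55  63  97 119 123 122
302  29  31  25  34  28  24  36  13  21  23  25  30  26  30  27  26  30  36  49  55  40  13  12   2  16  12  23  45  58  60  75 104 119 121
303  21  27  28  27  31  26  17  28  22  20  32  28  29  29  25  25  25  46  71  73  54  30   9  19  11  17  21  45  63  65  90 114 124 123
304  22  27  25  32  30  19  26  38  49  40  28  30  22  36  27  17  27  63  99 107  93  63  37  16   5  15  32  58  94
[... 1980 characters left out ...]

319  75  76  79  77  79  72  69  66  67  65  69  77  87 115 127 121 119 120 121 119  96  62  63  56  56  57  65  87 103 104 100 106 104 105
320  80  77  80  78  78  79  76  70  63  63  63  67  74  87 103 109 106  98  98  90  72  57  57  58  58  70  91 102 104 108 104 108 106 103
321  76  80  75  74  84 109 117  89  63  62  66  66  64  64  71  75  73  64  63  60  54  55  55  62  76  95 100 106 107 104 105 105 103  94
322  78  74  78  85 112 136 139 111  74  62  67  64  61  62  65  64  63  63  55  53  54  54  65  86 101 105 104 103 107 102 104  99  83  76
323  73  81 112 132 136 141 142 125  89  65  63  63  65  66  62  64  67  61  58  56  56  69  92 105 106 104 105 106 105 105  97  80  69  70
```

Request:
step_arm([
  [[0,0,0,0,0,0,0.3],[0,0,0,0,0,0,0.15],[0,0,0,0,0,0,0],[0,0,0,0,0,0,0],[0,0,0,0,0,0,0],[0,0,0,0,0,0,0],[0,0,0,0,0,0,0],[0,0,0,0,0,0,0]],
], grip_force=35)

```text
time_s: 14.6
tcp_pos: [0.4825, -0.1923, 0.0502]
tcp_rot: [[-0.243, 0.97, 0.0], [0.97, 0.243, -0.0], [-0.0, -0.0, -1.0]]
force: [0.4, 0.3, 0.2]
finger_gap: 0.146
gripper_force: 35.0
```

Request:
step_arm([
  [[0,0,0,0,0,0,0],[0,0,0,0,0,0,0],[0,0,0,0,0,0,0],[0,0,0,0,0,0,0],[0,0,0,0,0,0,0],[0,0,0,0,0,0,0],[0,0,0,0,0,0,0],[0,0,0,0,0,0,0]],
])

```text
time_s: 15.27
tcp_pos: [0.4825, -0.1923, 0.0502]
tcp_rot: [[-0.243, 0.97, -0.0], [0.97, 0.243, -0.0], [-0.0, -0.0, -1.0]]
force: [-0.3, 0.4, 2.1]
finger_gap: 0.145
gripper_force: 35.0
```

```bash
python3 st.py
```

```text
15.2667 [ 0.4825 -0.1923  0.0502] yaw 14.07 F [-0.25  0.43  2.07] M [-0.063  0.025  0.015] j6 -0.728 gap 0.145 34.990612864494324 [-0.e+00 -1.e-04 -1.e+00]
```

Gripped (gap 0.145 ≈ 14 mm). Try counter-clockwise gently.

Request:
step_arm([
  [[0,0,0,0,0,1,0],[0,0,0,0,0,2,0],[0,0,0,0,0,3,0],[0,0,0,0,0,4,0],[0,0,0,0,0,5,0],[0,0,0,0,0,6,0],[0,0,0,0,0,6,0],[0,0,0,0,0,6,0]],
])

```text
time_s: 15.93
tcp_pos: [0.4827, -0.1922, 0.0502]
tcp_rot: [[-0.343, 0.939, 0.0], [0.939, 0.343, -0.0], [-0.0, 0.0, -1.0]]
force: [0.1, 0.3, 2.1]
finger_gap: 0.144
gripper_force: 35.0
```

```bash
python3 st.py
```

```text
15.9333 [ 0.4827 -0.1922  0.0502] yaw 20.09 F [0.14 0.29 2.11] M [-0.028 -0.137  0.064] j6 -0.833 gap 0.144 34.99374032020569 [ 3.e-04 -1.e-04 -1.e+00]
```

Request:
step_arm([
  [[0,0,0,0,0,1,0],[0,0,0,0,0,2,0],[0,0,0,0,0,3,0],[0,0,0,0,0,3.5,0],[0,0,0,0,0,4,0],[0,0,0,0,0,4,0],[0,0,0,0,0,4,0],[0,0,0,0,0,4,0]],
])

```text
time_s: 16.6
tcp_pos: [0.4826, -0.1923, 0.0502]
tcp_rot: [[-0.408, 0.913, 0.0], [0.913, 0.408, -0.0], [-0.0, 0.0, -1.0]]
force: [-0.4, -0.3, 1.9]
finger_gap: 0.148
gripper_force: 35.0
```

```bash
python3 st.py
```

```text
16.6 [ 0.4826 -0.1923  0.0502] yaw 24.07 F [-0.37 -0.28  1.87] M [-0.024 -0.104 -0.005] j6 -0.903 gap 0.148 34.992302656173706 [ 1.e-04 -1.e-04 -1.e+00]
```

Request:
step_arm([
  [[0,0,0,0,0,1,0],[0,0,0,0,0,2,0],[0,0,0,0,0,2.5,0],[0,0,0,0,0,3,0],[0,0,0,0,0,3,0],[0,0,0,0,0,3,0],[0,0,0,0,0,3,0],[0,0,0,0,0,3,0]],
])

```text
time_s: 17.27
tcp_pos: [0.4826, -0.1922, 0.0502]
tcp_rot: [[-0.455, 0.89, 0.0], [0.89, 0.455, -0.0], [-0.0, 0.0, -1.0]]
force: [-0.7, 0.2, 3.8]
finger_gap: 0.142
gripper_force: 35.0
```

```bash
python3 st.py
```

```text
17.2667 [ 0.4826 -0.1922  0.0502] yaw 27.07 F [-0.73  0.22  3.8 ] M [-0.032 -0.104  0.014] j6 -0.955 gap 0.142 34.99137997627258 [ 0.e+00 -1.e-04 -1.e+00]
```

Request:
step_arm([
  [[0,0,0,0,0,1,0],[0,0,0,0,0,1.5,0],[0,0,0,0,0,2,0],[0,0,0,0,0,2.5,0],[0,0,0,0,0,3,0],[0,0,0,0,0,3.5,0],[0,0,0,0,0,4,0],[0,0,0,0,0,4,0]],
])

```text
time_s: 17.93
tcp_pos: [0.4826, -0.1922, 0.0502]
tcp_rot: [[-0.517, 0.856, 0.0], [0.856, 0.517, -0.0], [-0.0, 0.0, -1.0]]
force: [0.1, 0.1, 4.5]
finger_gap: 0.141
gripper_force: 35.0
```

```bash
python3 st.py
```

```text
17.9333 [ 0.4826 -0.1922  0.0502] yaw 31.1 F [0.1  0.15 4.52] M [-0.038 -0.056 -0.025] j6 -1.025 gap 0.141 34.98848497867584 [ 1.e-04 -1.e-04 -1.e+00]
```

Past 15° with no torque: it loosens counter-clockwise. Turn on to about 80° in all.

Request:
step_arm([
  [[0,0,0,0,0,2,0],[0,0,0,0,0,5,0],[0,0,0.3,0,0,9,0],[0,0,0.3,0,0,13,0],[0,0,0.5,0,0,17,0],[0,0,0.5,0,0,21,0],[0,0,0.5,0,0,24,0],[0,0,0.5,0,0,25,0]],
])

```text
time_s: 18.6
tcp_pos: [0.4823, -0.1921, 0.0502]
tcp_rot: [[-0.831, 0.557, -0.0], [0.557, 0.831, 0.0], [0.0, -0.0, -1.0]]
force: [-0.2, -0.8, 2.2]
finger_gap: 0.147
gripper_force: 35.0
```

```bash
python3 st.py
```

```text
18.6 [ 0.4823 -0.1921  0.0502] yaw 56.17 F [-0.18 -0.83  2.15] M [-0.008 -0.162 -0.088] j6 -1.463 gap 0.147 34.98705983161926 [-5.e-04  1.e-04 -1.e+00]
```

Request:
step_arm([
  [[0,0,0,0,0,3,0],[0,0,0,0,0,8,0],[0,0,0,0,0,14,0],[0,0,0,0,0,20,0],[0,0,0,0,0,26,0],[0,0,0,0,0,32,0],[0,0,0,0,0,36,0],[0,0,0,0,0,37,0]],
])

```text
time_s: 19.27
tcp_pos: [0.4821, -0.1924, 0.0502]
tcp_rot: [[-0.998, -0.055, -0.001], [-0.055, 0.998, -0.0], [0.001, -0.0, -1.0]]
force: [-0.9, -1.6, 1.7]
finger_gap: 0.141
gripper_force: 35.0
```

```bash
python3 st.py; python3 - <<'E'
from h import *
d=snap("side","pics/side7.png")
E
```

```text
19.2667 [ 0.4821 -0.1924  0.0502] yaw 93.14 F [-0.94 -1.58  1.68] M [-0.227 -0.012 -0.05 ] j6 -2.108 gap 0.141 34.985631108284 [-8.e-04 -3.e-04 -1.e+00]
```

79° turned; now a gentle lift test.

Request:
step_arm([
  [[0,0,0.5,0,0,0,0],[0,0,1,0,0,0,0],[0,0,1.5,0,0,0,0],[0,0,2,0,0,0,0],[0,0,3,0,0,0,0],[0,0,4,0,0,0,0],[0,0,5,0,0,0,0],[0,0,6,0,0,0,0]],
])

```text
time_s: 19.98
tcp_pos: [0.4821, -0.1917, 0.0564]
tcp_rot: [[-0.999, -0.053, -0.001], [-0.053, 0.999, 0.001], [0.001, 0.001, -1.0]]
force: [-1.8, 0.2, -2.0]
finger_gap: 0.145
gripper_force: 35.0
```

```bash
python3 st.py
```

```text
19.9833 [ 0.4821 -0.1917  0.0564] yaw 93.06 F [-1.83  0.18 -2.01] M [-0.047  0.231  0.011] j6 -2.107 gap 0.145 34.98880684375763 [-0.0011  0.0011 -1.    ]
```

Only the cap's weight (2 N), so it is free. Lift to about 80 mm.

Request:
step_arm([
  [[0,0,4,0,0,0,0],[0,0,12,0,0,0,0],[0,0,24,0,0,0,0],[0,0,38,0,0,0,0],[0,0,52,0,0,0,0],[0,0,65,0,0,0,0],[0,0,74,0,0,0,0],[0,0,77,0,0,0,0]],
])

```text
time_s: 20.65
tcp_pos: [0.484, -0.1928, 0.1367]
tcp_rot: [[-0.999, -0.054, 0.004], [-0.054, 0.999, -0.002], [-0.004, -0.002, -1.0]]
force: [-0.4, -0.7, -1.2]
finger_gap: 0.14
gripper_force: 35.0
```

Request:
step_arm([
  [[0,0,0,0,0,0,0],[0,0,0,0,0,0,0],[0,0,0,0,0,0,0],[0,0,0,0,0,0,0],[0,0,0,0,0,0,0],[0,0,0,0,0,0,0],[0,0,0,0,0,0,0],[0,0,0,0,0,0,0]],
])

```text
time_s: 21.32
tcp_pos: [0.4824, -0.1922, 0.1334]
tcp_rot: [[-0.999, -0.054, -0.0], [-0.054, 0.999, 0.0], [0.0, 0.0, -1.0]]
force: [-0.5, 0.2, -2.9]
finger_gap: 0.142
gripper_force: 35.0
```

```bash
python3 st.py; python3 - <<'E'
from h import *
d=snap("side","pics/side8.png"); a=d["pixels"][130:350,250:450]; t=snap("top","pics/top8.png")["pixels"][130:350,220:420]
cv2.imwrite("pics/crop8.png",np.hstack([cv2.resize(x,(400,440),interpolation=cv2.INTER_CUBIC) for x in (a,t)])[:,:,::-1])
E
```

```text
21.3167 [ 0.4824 -0.1922  0.1334] yaw 93.07 F [-0.45  0.19 -2.92] M [ 0.065 -0.148 -0.006] j6 -2.107 gap 0.142 34.9892395734787 [-3.e-04  2.e-04 -1.e+00]
```

View pics/crop8.png

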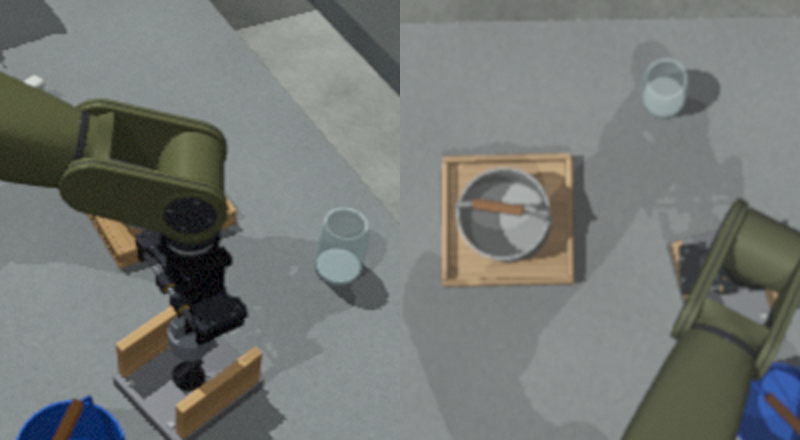

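The cap hangs upright in the gripper at side crop (185,330), straight above the bare neck at (188,375) and raised 83 mm. The kettle stands upright in the tray at top crop (503,212). The jar has not been disturbed. I hand in.

```bash
python3 -c "
from workcell import manip
print(manip.close_job())"
```

```text
the job is handed in; nothing more can be done
None
```

The job is handed in at about 21 s: the kettle stands upright in the tray, and the cap came off counter-clockwise and is held upright about 83 mm above its neck; the jar, stapler and tape gun were never approached.

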